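# Let a spice jar past the spring stop of its rack

## Robot

A 6-joint arm with a two-finger parallel gripper is mounted at the origin on a cart in front of the work surface, level with it; the furniture and walls round the work are solid. World frame = base frame: x ahead of the robot, y to its left, z up, the work surface at z = 0. Lengths are in m, angles in degrees, forces in N, time in s.
With the tool pointing down it reaches from about 0.35 to 0.875 m from the base axis. Payload 4.2 kg.
Tool frame: the origin (TCP) lies at the very end of the fingers, on their centre line; the grasp point (between the pads) lies 19 mm behind it (r.grip_point_offset is the distance from the TCP to the grasp point, in m); z points along the fingers, y is the line along which they close (so a half turn about z gives the same grasp; the last joint's range is limited). The gripper opens to 87 mm and grips with 3 to 60 N. Pads are 19 mm wide; open, the fingers measure 117 mm over their backs; the gripper's body (75 mm by 190 mm) begins 51 mm behind the grasp point.
Start: joints at [-56.001, 22.042, 0.453, 0, -68.411, -14.817], TCP at [0.205, -0.59, 0.223] pointing down, gripper open.
Joint ranges: [-179.83, 179.83], [-69.29, 118.12], [-61.27, 80.66], [-181.25, 117.63], [-171.15, -9.14], [-177.46, 177.46]. Speed limits (degrees/s): [159.86, 159.86, 180, 180, 180, 180].

## Interface

Orientations are given as a 3x3 rotation matrix whose columns are the frame's x, y, z axes.
In Python, from station import r gives the robot as it stands.
- The arm moves only by the tool move_arm, never from a script. Its argument "series" is a list of rows, each a list of 3 entries, a list of its own where there are three numbers: the turn, a rotation vector about the tool's x, y, z as a fraction of full scale, then the shift along the tool's x, y, z as a fraction of full scale, then the opening, from 0 (shut) to 1 (fully open). A call has 1 to 12 rows; each row shifts and turns the commanded pose from where the row before left it, along the tool's axes as they then stand; what a row does not reach is not made up. Full scale, the value 1, is 0.5 m for a shift and 0.1 rad for a turn. A row lasts 1/10 s, in which the tool goes at most 50 mm and 8.59 degrees, less where a joint would pass 70% of its speed; a pose out of reach is approached as far as the arm can. A call with a number of a shift or a turn outside -1 to 1 is refused whole. A call with a gripper value outside its range is refused whole. The fingers move at their own pace and stop on an object; the grip force is fixed at half the most. Time passes only in rows, so rows that do not move let the fingers close. It gives the time, the measured TCP pose, the force, the opening and the grip force at its end, in the units of the state.
- r.sense(): the state, without advancing time (a new reading comes with each control period).
- r.capture(name): name is "scene" or "top"; returns a dict with "img" (400x640x3 uint8, red, green, blue), "fx", "fy", "cx", "cy" (pixels), "k1" (the pictures are not rectified: a ray, as slopes to the right and down, at radius r is drawn at 1 + k1 r^2 times it, then the intrinsics apply), "origin" and "orientation" of the camera in the world. Camera axes: x right, y up, looking along -z (the intrinsics and any distortion apply to the point x, -y, -z); pixel columns grow to the right and rows downward; lengths in m; the calibration is good to about 2 mm. A picture is of the moment at which its call begins. There is no depth.
- r.finish_job(): hands the job in; it is judged then, once.
Trained networks look in the newest picture that a camera, given by its name, has taken for a name from the list of things; names that differ only in an ending like _2 or _b are one class to them, and where a whole thing is asked for, a point or a joint stands for the part that bears it (a point fixed in the world has none). Each returns a list of dicts, best first, with "score" (0 to 1); they miss things now and then, are a little off and sometimes report something else, mostly with a low value. They report only what shows in the picture. A call takes as long as a camera call. They do not tell look-alikes from the thing itself.
- r.cut_out(target, camera): "pixels" (400x640 bool, what is visible of it) and "centre" ([column, row] in pixels, amid what is visible of it).
- r.pinpoint(target, camera): "centre" ([column, row] in pixels: a listed point, or the origin of a listed thing).
The state is a dict: "time_s": time; "joints": joint angles; "joint_velocities": joint speeds; "effort": joint torques, N m; "tcp_pos": TCP position; "ee_rot": TCP orientation; "wrist_force": force on the tool from outside, world axes, zero at the start; "moment": the same for the moment, N m; "gripper_width": opening from 0.0 (shut) to 1.0 (fully open); "gripper_force": force on a finger pad.
Only numpy, scipy, OpenCV 4.12 (cv2) and the standard library are available. Lean on these libraries where they do the work, as an engineer would, in place of code of your own. Each camera call takes 0.05 s, during which the arm holds its last target. There are 200 camera calls.

## Task

In the wooden spice rack, press the steel spring bar down with the fingertips and, while holding it down, push the lying spice jar along the lane past the two stop pins into the bay against the end stop; then let the bar spring back up so that the pins lock the jar in. Only press and push: do not grip, lift or roll the jar, and leave the other things where they are.

Things in the scene. Friction and masses are not known exactly. Their poses are not given: they have to be found in the camera images.
- rack: Fixed light-wood rack, 200 x 125 mm. Origin on the worktop below the middle between the two stop pins; x runs along the lane the way the jar must travel, z up. Rails with tops at z = 26 mm, inner edges at y = -40, +40 mm; guide walls 41 mm high, inner faces at y = -53.5, +53.5 mm. Open rear end at x = -137 mm.
- bar_plate (a joint): Travel of the flat steel spring bar between the rails, m: 0 = up (rest), 0.0105 = fully down (hard stop). Sinks straight wherever pressed: 4 N to start, 7 N at the bottom; springs back. In the rack it spans x = -127 to +47, y = -36 to +36 mm, top at z = 24 mm when up. Fingers may slide along it while pressing.
- bar_rear (a point): Point on the bar's top near its rear end: x = -105 mm, y = 0 in the rack, z = 24 mm when up; always free of the jar.
- pins (a point): Middle between the tops of the two stop pins, which are fixed upright on the spring bar: 10 mm thick, at x = 0, y = -30 and +30 mm in the rack (50 mm clear between them, so fingers pass). With the bar up the tops are at z = 34 mm, 8 mm above the rails; fully down they are 2.5 mm below the rails.
- end_stop (a point): Middle of the top edge of the end stop's inner face: x = +53 mm, y = 0, z = 41 mm in the rack. The bay lies between it and the pins.
- jar_mid (a point): Middle of the square spice jar with a green cap lying on its side across the lane, ends on the rails: 98 mm long (along rack y), 40 mm along the lane, 40 mm high, about 0.14 kg. Starts at x = -30 to -58 mm in the rack, z = 46 mm. Past the pins from x = +25 mm; at x = +33 mm it touches the end stop.
- jar: The same jar; origin in the middle of its underside as it lies, 20 mm below jar_mid; its y axis runs along the jar to the cap, z up; at the start its axes are parallel to the rack's.
- lime: Lime, 52 x 45 x 45 mm, beside the rack; leave alone. Origin at its underside.
- garlic: Garlic bulb, 60 mm wide and high, beside the rack; leave alone. Origin at its underside.
- chilli: Upright round spice bottle with a red-orange cap, 40 mm thick, 108 mm high, beyond the rack's end stop; leave alone. Origin at its underside.
- salt: Upright salt shaker, 44 mm thick, 90 mm high, beyond the rack's end stop; leave alone. Origin at its underside.
- peg_b: Wooden clothes peg, 72 mm long, lying on the worktop to the right; leave alone. Origin at its underside.
Not all that is in view belongs to the job. What is shaped like the jar but blue is not meant.

How it is judged (in metres and radians):
On the way, in this order (a step that is already met when the one before it is completed fails the run):
1. the spring bar is pressed down while the jar is still behind the pins (value of joint bar_plate above 0.008 m and x of jar_mid in the frame of rack below -0.02 m), for 0.1 s.
2. with the bar still held down by the fingers, the jar has come past the pins (value of joint bar_plate above 0.006 m and contact force between the fingers and bar_plate above 1 N and x of jar_mid in the frame of rack above 0.0235 m), for 0.1 s.
At the end, for the whole second after the job is handed in: The jar lies flat on the rails in the bay between pins and end stop (middle 23.5 to 37 mm past the pin line, 41 to 50 mm above the worktop, square to the lane within 0.15 rad), at rest, and the spring bar is back up to within 2 mm (value of joint bar_plate below 0.002 m and x of jar_mid in the frame of rack between 0.0235 and 0.037 m and z of jar_mid in the frame of rack between 0.041 and 0.05 m and angle between the y axis of jar and the y axis of rack, either way round below 0.15 rad and linear speed of jar below 0.02 m/s); the robot touches nothing.
It fails at once if the jar is gripped (the grasp point between the fingers comes inside the jar) (x of the grasp point in the frame of jar between -0.017 and 0.017 m and y of the grasp point in the frame of jar between -0.05 and 0.05 m and z of the grasp point in the frame of jar below 0.04 m).
It fails at once if the jar is lifted more than 12 mm (z of jar_mid in the frame of rack above 0.058 m).
It fails at once if the jar is rolled or tipped by more than 0.5 rad (angle between the y axis of jar and the y axis of rack, either way round above 0.5 rad or angle between the x axis of jar and the x axis of rack, either way round above 0.5 rad).
It fails at once if one of the other things is moved by more than 20 mm (distance of any of lime, garlic, chilli, salt, peg_b from where it was at the start of the episode above 0.02 m).
It also fails if it takes over 40 s, if anything falls off the work surface, if the arm or the gripper's body presses on something with over 40 N, if the wrist force passes 120 N, or if a joint passes its speed limit or range.

## Working session

There is one attempt and no reset: what is moved stays moved. The work goes in short steps, Python scripts to look and compute and a tool call to move; the robot and the scene stay as the last step left them, time stands still between calls to the robot, and variables do not carry over. Pictures are saved under pics/ and viewed, at most 10 in all, crops included, and the job is handed in when it is done.

Besides the shell and the picture viewer there is one more tool, called as name([rows], argument=value, ...), one row to a line, values as JSON. move_arm: Moves the arm, as the interface text tells. Its arguments: {"type":"object","properties":{"series":{"type":"array"}},"required":["series"]}

```bash
mkdir -p pics; ls; cat > h.py <<'E'
import numpy as np, cv2
from station import r
def ray(c,px):
    K=np.array([[c['fx'],0,c['cx']],[0,c['fy'],c['cy']],[0,0,1.]])
    u=cv2.undistortPoints(np.array([[px]],float),K,np.array([c['k1'],0,0,0.]))[0,0]
    d=np.array(c['orientation'])@np.array([u[0],-u[1],-1.]); return np.array(c['origin']),d
def at(c,px,z):
    o,d=ray(c,px); return o+d*(z-o[2])/d[2]
def proj(c,p):
    q=np.array(c['orientation']).T@(np.array(p)-c['origin']); x,y=q[0]/-q[2],-q[1]/-q[2]; s=1+c['k1']*(x*x+y*y)
    return c['fx']*x*s+c['cx'],c['fy']*y*s+c['cy']
E
python3 - <<'E'
from h import *
Z=dict(bar_rear=.024,pins=.034,end_stop=.041,jar_mid=.046,lime=0,garlic=0,chilli=0,salt=0,peg_b=0,rack=0)
for n in('top','scene'):
    c=r.capture(n); cv2.imwrite(f'pics/{n}.png',c['img'][:,:,::-1]); print(n,np.round(c['origin'],3),np.round(c['orientation'],2).tolist())
    for t,z in Z.items():
        for d in r.pinpoint(t,n)[:3]: print(t,np.round(d['centre'],1),round(d['score'],2),np.round(at(c,d['centre'],z),3))
print(np.round(r.sense()['ee_rot'],3))
E
```

```text
pics
top [0.391 0.019 1.072] [[0.01, 0.99, -0.15], [-1.0, 0.01, -0.02], [-0.02, 0.15, 0.99]]
bar_rear [304.6 205.4] 0.91 [0.524 0.095 0.024]
bar_rear [269.2 209. ] 0.63 [0.514 0.189 0.024]
pins [258.8 169.7] 0.72 [0.618 0.219 0.034]
pins [262.2 210.2] 0.65 [0.509 0.206 0.034]
end_stop [245.3 212.3] 0.62 [0.502 0.249 0.041]
end_stop [270.8 211.7] 0.4 [0.505 0.182 0.041]
jar_mid [363.3 238. ] 0.67 [ 0.438 -0.058  0.046]
jar_mid [275.9 204.6] 0.66 [0.523 0.169 0.046]
jar_mid [354.3 181.8] 0.64 [ 0.584 -0.035  0.046]
garlic [256.6 171.9] 0.61 [0.619 0.232 0.   ]
chilli [210.6 231.1] 0.73 [0.455 0.352 0.   ]
chilli [457.9 250.9] 0.68 [ 0.408 -0.313  0.   ]
salt [207.4 202.8] 0.54 [0.532 0.364 0.   ]
salt [243.4 211.8] 0.26 [0.508 0.264 0.   ]
peg_b [455.6 251.3] 0.68 [ 0.407 -0.307  0.   ]
peg_b [208.  201.7] 0.55 [0.535 0.363 0.   ]
rack [270.4 207.1] 0.7 [0.522 0.19  0.   ]
scene [0.005 0.216 1.154] [[-0.31, 0.85, -0.43], [-0.95, -0.28, 0.15], [0.0, 0.45, 0.89]]
bar_rear [303.4 203. ] 0.9 [0.536 0.099 0.024]
pins [270.5 215.6] 0.84 [0.522 0.206 0.034]
end_stop [254.5 222.5] 0.85 [0.512 0.257 0.041]
jar_mid [339.8 178.3] 0.95 [ 0.571 -0.031  0.046]
jar_mid [283.5 214. ] 0.85 [0.509 0.168 0.046]
jar_mid [363.  216.5] 0.57 [ 0.428 -0.053  0.046]
lime [276.7 185.5] 0.69 [ 0.633  0.159 -0.   ]
garlic [253.6 193.4] 0.49 [0.629 0.237 0.   ]
chilli [228.4 257.3] 0.8 [0.446 0.359 0.   ]
salt [222.8 230.8] 0.75 [0.534 0.357 0.   ]
peg_b [275.9 182.6] 0.2 [ 0.644  0.159 -0.   ]
[[-0.944 -0.329 -0.   ]
 [-0.329  0.944  0.   ]
 [ 0.     0.    -1.   ]]
```

View pics/top.png

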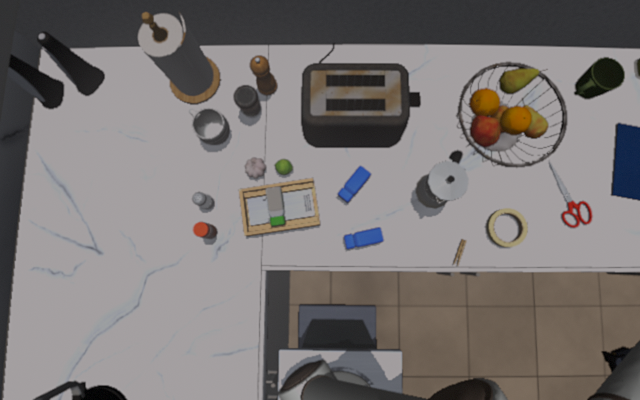

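View pics/scene.png

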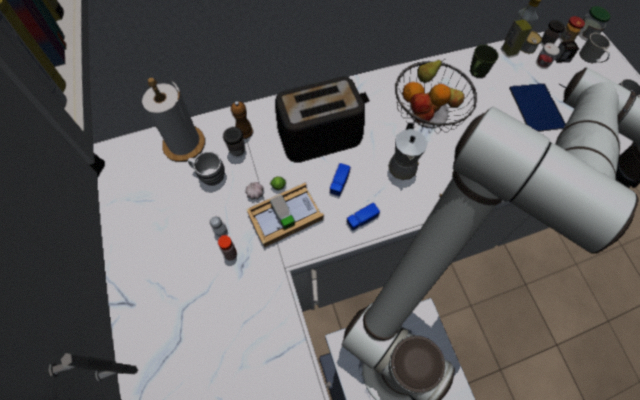

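The two blue bars at top (354,182) and (363,238) are look-alikes, and so is the whole row of bottles at the back. The real jar, with its green cap, lies in the rack at top (276,205). Next I'll check that in one close crop and fit the rack pose.

```bash
python3 - <<'E'
from h import *
from scipy.optimize import least_squares
import json
c=r.capture('top'); im=c['img']
crop=cv2.resize(im[165:250,225:335],None,fx=7,fy=7,interpolation=cv2.INTER_CUBIC)
P=dict(bar_rear=(-.105,0,.024),pins=(0,0,.034),end_stop=(.053,0,.041))
obs=[]
for n in('top','scene'):
    cc=c if n=='top' else r.capture('scene')
    for t in P:
        for d in r.pinpoint(t,n)[:1]:
            w=at(cc,d['centre'],P[t][2])
            if np.linalg.norm(w[:2]-[.515,.18])<.12 and abs(w[0]-.515)<.05: obs.append((P[t],w))
def T(p,q): a=p[2]; return np.array([p[0]+np.cos(a)*q[0]-np.sin(a)*q[1],p[1]+np.sin(a)*q[0]+np.cos(a)*q[1],q[2]])
f=lambda p:np.concatenate([(T(p,q)-w)[:2] for q,w in obs])
s=least_squares(f,[.52,.2,1.7],loss='soft_l1',f_scale=.004); print(len(obs),s.x,np.degrees(s.x[2]),np.round(s.fun*1000,1))
m=r.cut_out('rack','top')[0]['pixels'].astype(np.uint8)
print(cv2.minAreaRect(cv2.findNonZero(m)))
rp=s.x
for q in [(-.137,.0625,.041),(-.137,-.0625,.041),(.063,-.0625,.041),(.063,.0625,.041),(0,.03,.034),(0,-.03,.034),(-.105,0,.024)]:
    u,v=proj(c,T(rp,q)); cv2.circle(crop,(int((u-225+.5)*7),int((v-165+.5)*7)),4,(255,0,0),-1)
cv2.imwrite('pics/crop.png',crop[:,:,::-1])
for n in('top','scene'):
  cc=c if n=='top' else r.capture('scene')
  for d in r.pinpoint('jar_mid',n):
    w=at(cc,d['centre'],.046); a=rp[2]; dx=w[:2]-rp[:2]
    print('jar in rack',n,np.round([dx@[np.cos(a),np.sin(a)],dx@[-np.sin(a),np.cos(a)]],4))
E
```

```text
5 [0.51468876 0.20056589 1.71013276] 97.9833897460786 [ 0.2 -0.5  5.2 -1.5 -0.4  1.4 -7.5  2.2  0.6 -1.4]
((278.8900146484375, 206.72998046875), (48.931793212890625, 76.79179382324219), 81.8698959350586)
jar in rack top [-0.2436 -0.0284]
jar in rack top [-0.2519  0.1032]
jar in rack top [-0.1034  0.0129]
jar in rack scene [-0.2397 -0.0327]
jar in rack scene [-0.2446  0.1193]
jar in rack scene [-0.0368  0.0099]
jar in rack scene [ 0.008  -0.0009]
jar in rack scene [0.0536 0.0081]
```

View pics/crop.png

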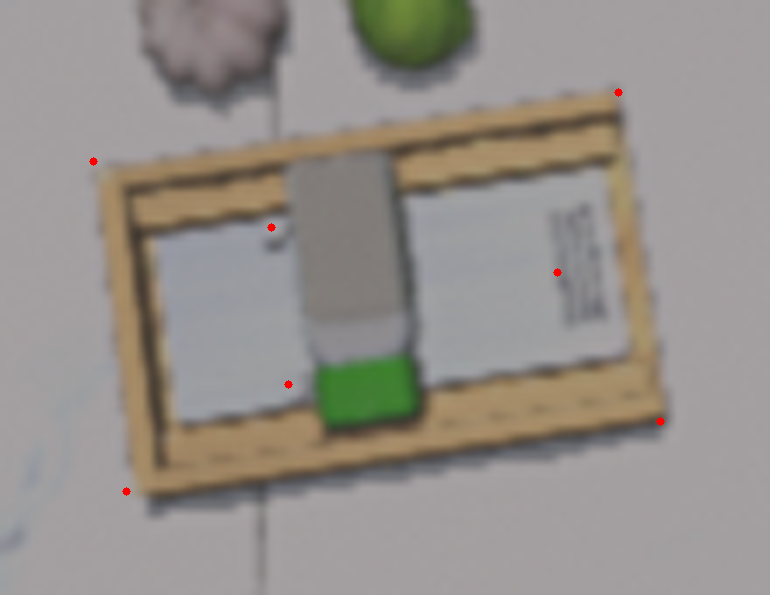

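The crop shows the green-capped jar lying across the rack lane, with its top face at about crop (353,288). That is the wanted jar. The red model dots match the rear corners but sit about 1.5 px off at the left end, so I'll refine using the bar-edge midline.

```bash
python3 - <<'E'
from h import *
c=r.capture('top')
f=lambda x,y,z:at(c,((x)/7+225-.4,(y)/7+165-.4),z)
a=f(165,330,.025);b=f(621,261,.025);print(a,b,'yaw',np.degrees(np.arctan2(*(a-b)[[1,0]])))
o1=(f(105,172,.041)+f(140,490,.041))/2;o2=(f(617,95,.041)+f(661,416,.041))/2
print(o1,o2,np.linalg.norm(o1-o2),np.degrees(np.arctan2(*(o1-o2)[[1,0]])))
d=(o1-o2)/np.linalg.norm(o1-o2); m=(o1+o2)/2; org=m+d*.037; print('origin',org)
j=f(343,252,.066) # guess
for p in [(287,168),(390,152),(412,350),(318,362)]: # near body edge top
    w=f(*p,.066); print('jar corner',np.round((w-org)@d,4), np.round((w-org)@[-d[1],d[0],0],4))
R=r.sense()['ee_rot']; print(r.sense()['tcp_pos'],r.sense()['wrist_force'])
E
```

```text
[0.50575912 0.24529672 0.025     ] [0.53347393 0.07238109 0.025     ] yaw 99.10588666659552
[0.50399849 0.25795492 0.041     ] [0.5339415  0.06494736 0.041     ] 0.1953164100966193 98.81851268961029
origin [0.51329771 0.19801376 0.041     ]
jar corner -0.0118 -0.0469
jar corner -0.0501 -0.0472
jar corner -0.0488 0.0263
jar corner -0.0143 0.0257
[ 0.20537696 -0.59026221  0.22255034] [-0.6847529   0.0153482  -0.28131014]
```

move_arm([
  [[0,0,-1],[0,0,0],0.05],
  [[0,0,-1],[0,0,0],0.05],
  [[0,0,-1],[0,0,0],0.05],
  [[0,0,-1],[0,0,0],0.05],
  [[0,0,-1],[0,0,0],0.05],
  [[0,0,-1],[0,0,0],0.05],
  [[0,0,-1],[0,0,0],0.05],
  [[0,0,-1],[0,0,0],0.05],
  [[0,0,-1],[0,0,0],0.05],
  [[0,0,-1],[0,0,0],0.05],
  [[0,0,-1],[0,0,0],0.05],
  [[0,0,-0.95],[0,0,0],0.05],
])

```text
time_s: 2.95
tcp_pos: [0.2054, -0.5903, 0.2225]
ee_rot: [[-0.037, -0.999, 0.0], [-0.999, 0.037, 0.0], [-0.0, -0.0, -1.0]]
wrist_force: [-0.8, 0.2, -0.8]
gripper_width: 0.068
gripper_force: 0.0
```

move_arm([
  [[0,0,-0.95],[0,0,0],0.05],
  [[0,0,0],[0,0,0],0.05],
])

```text
time_s: 3.15
tcp_pos: [0.2054, -0.5903, 0.2226]
ee_rot: [[0.054, -0.999, 0.0], [-0.999, -0.054, 0.0], [-0.0, -0.0, -1.0]]
wrist_force: [-0.4, 0.1, 0.7]
gripper_width: 0.05
gripper_force: 0.0
```

```bash
cat > s.py <<'E'
from h import *
import sys
s=r.sense(); R=np.array(s['ee_rot']); p=np.array(s['tcp_pos'])
d=np.array([-.153,.988,0]); n=np.array([-.988,-.153,0]); o=np.array([.513,.198,0])
print(s['time_s'],p.round(4),'yaw y',np.degrees(np.arctan2(R[1,1],R[0,1])).round(2),'zt',R[:,2].round(3),'w',s['gripper_width'],'F',np.round(s['wrist_force'],1),'rack',((p-o)@d).round(4),((p-o)@n).round(4),np.round(s['joints'],1))
if len(sys.argv)>1:
    t=o+float(sys.argv[1])*d+[0,0,float(sys.argv[2])]; print('units',(R.T@(t-p)/.5).round(4))
E
python3 s.py -.085 .223
```

```text
3.15 [ 0.2054 -0.5903  0.2226] yaw y -176.91 zt [ 0.  0. -1.] w 0.050084104150290146 F [-0.4  0.1  0.7] rack -0.7317 0.4245 [-56.   22.    0.5  -0.  -68.4  59.1]
units [-1.372e+00 -7.162e-01 -9.000e-04]
```

move_arm([
  [[0,0,0],[-0.07,-0.036,0],0.05],
  [[0,0,0],[-0.07,-0.036,0],0.05],
  [[0,0,0],[-0.07,-0.036,0],0.05],
  [[0,0,0],[-0.07,-0.036,0],0.05],
  [[0,0,0],[-0.07,-0.036,0],0.05],
  [[0,0,0],[-0.07,-0.036,0],0.05],
  [[0,0,0],[-0.07,-0.036,0],0.05],
  [[0,0,0],[-0.07,-0.036,0],0.05],
  [[0,0,0],[-0.07,-0.036,0],0.05],
  [[0,0,0],[-0.07,-0.036,0],0.05],
  [[0,0,0],[-0.07,-0.036,0],0.05],
  [[0,0,0],[-0.07,-0.036,0],0.05],
])

```text
time_s: 4.35
tcp_pos: [0.3988, -0.1577, 0.223]
ee_rot: [[0.052, -0.999, 0.001], [-0.999, -0.052, -0.0], [0.0, -0.001, -1.0]]
wrist_force: [1.5, -1.6, 0.3]
gripper_width: 0.049
gripper_force: 0.0
```

move_arm([
  [[0,0,0],[-0.07,-0.036,0],0.05],
  [[0,0,0],[-0.07,-0.036,0],0.05],
  [[0,0,0],[-0.07,-0.036,0],0.05],
  [[0,0,0],[-0.07,-0.036,0],0.05],
  [[0,0,0],[-0.07,-0.036,0],0.05],
  [[0,0,0],[-0.07,-0.036,0],0.05],
  [[0,0,0],[-0.05,-0.036,0],0.05],
  [[0,0,-1],[0,0,0],0.05],
  [[0,0,0],[0,0,0],0.05],
])

```text
time_s: 5.25
tcp_pos: [0.5117, 0.0831, 0.2223]
ee_rot: [[0.153, -0.988, -0.001], [-0.988, -0.153, -0.0], [0.0, 0.001, -1.0]]
wrist_force: [-0.8, -0.8, -0.1]
gripper_width: 0.048
gripper_force: 0.0
```

```bash
python3 s.py -.085 .06
```

```text
5.25 [0.5117 0.0831 0.2223] yaw y -171.21 zt [-0.001 -0.    -1.   ] w 0.047932207516262065 F [-0.8 -0.8 -0.1] rack -0.1134 0.0189 [ 27.2  11.7 -14.4  -0.  -64.  -18.4]
units [-0.0569 -0.0379  0.3245]
```

move_arm([
  [[0,0,0],[-0.057,-0.038,0],0.05],
  [[0,0,0],[0,0,0.08],0.05],
  [[0,0,0],[0,0,0.08],0.05],
  [[0,0,0],[0,0,0.08],0.05],
  [[0,0,0],[0,0,0.084],0.05],
  [[0,0,0],[0,0,0],0.05],
  [[0,0,0],[0,0,0],0.05],
])

```text
time_s: 5.95
tcp_pos: [0.5263, 0.1129, 0.0612]
ee_rot: [[0.152, -0.988, 0.0], [-0.988, -0.152, -0.001], [0.001, 0.0, -1.0]]
wrist_force: [0.6, -0.8, 1.2]
gripper_width: 0.048
gripper_force: 0.0
```

```bash
python3 s.py -.085 .025; python3 - <<'E'
from h import *
a=[]
for n,(u,v,w,h) in dict(top=(240,160,100,90),scene=(230,165,110,90)).items():
    im=r.capture(n)['img'][v:v+h,u:u+w]; a.append(cv2.resize(im,(400,330),interpolation=cv2.INTER_CUBIC))
cv2.imwrite('pics/a1.png',np.hstack(a)[:,:,::-1])
E
```

```text
5.95 [0.5263 0.1129 0.0612] yaw y -171.28 zt [ 0.    -0.001 -1.   ] w 0.048058745370431644 F [ 0.6 -0.8  1.2] rack -0.0862 -0.0001 [ 29.4  23.8 -23.5   0.1 -42.7 -20.7]
units [-0.0025  0.0003  0.0724]
```

View pics/a1.png

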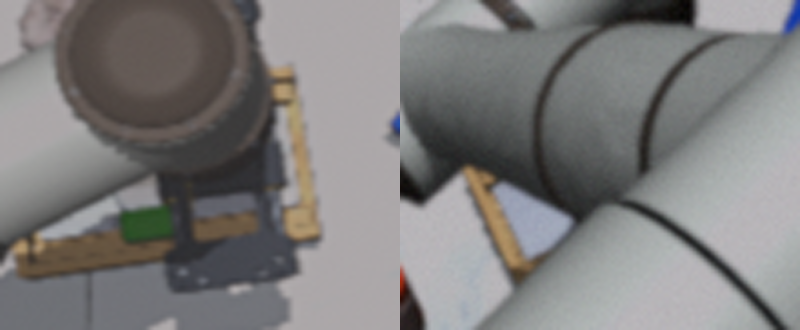

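The arm hides most of the view. The cap at (147,224) in the left half is unmoved and the gripper is behind it. I'll press by feel.

move_arm([
  [[0,0,0],[0,0,0.036],0.05],
  [[0,0,0],[0,0,0.036],0.05],
  [[0,0,0],[0,0,0],0.05],
  [[0,0,0],[0,0,0],0.05],
])

```text
time_s: 6.45
tcp_pos: [0.5271, 0.1138, 0.0265]
ee_rot: [[0.153, -0.988, 0.003], [-0.988, -0.153, 0.001], [-0.001, -0.003, -1.0]]
wrist_force: [-0.4, 0.2, -0.1]
gripper_width: 0.047
gripper_force: 0.0
```

move_arm([
  [[0,0,0],[0,0,0.005],0.05],
  [[0,0,0],[0,0,0.005],0.05],
  [[0,0,0],[0,0,0],0.05],
  [[0,0,0],[0,0,0],0.05],
])

```text
time_s: 6.85
tcp_pos: [0.5274, 0.114, 0.0206]
ee_rot: [[0.154, -0.988, 0.003], [-0.988, -0.154, 0.001], [-0.001, -0.003, -1.0]]
wrist_force: [1.5, 0.2, 4.2]
gripper_width: 0.051
gripper_force: 1.9
```

move_arm([
  [[0,0,0],[0,0,0.005],0.05],
  [[0,0,0],[0,0,0.005],0.05],
  [[0,0,0],[0,0,0],0.05],
  [[0,0,0],[0,0,0],0.05],
])

```text
time_s: 7.25
tcp_pos: [0.5273, 0.114, 0.015]
ee_rot: [[0.154, -0.988, 0.003], [-0.988, -0.154, 0.001], [-0.001, -0.003, -1.0]]
wrist_force: [3.9, 1.2, 4.9]
gripper_width: 0.051
gripper_force: 2.5
```

move_arm([
  [[0,0,0],[0,0,0.003],0.05],
  [[0,0,0],[0,0,0],0.05],
  [[0,0,0],[0,0,0],0.05],
])

```text
time_s: 7.55
tcp_pos: [0.5273, 0.1139, 0.0139]
ee_rot: [[0.154, -0.988, 0.003], [-0.988, -0.154, 0.001], [-0.001, -0.003, -1.0]]
wrist_force: [3.6, 1.7, 7.1]
gripper_width: 0.049
gripper_force: 3.5
```

```bash
python3 s.py 0.004 .013
```

```text
7.55 [0.5273 0.1139 0.0139] yaw y -171.14 zt [ 0.003  0.001 -1.   ] w 0.04933334961643992 F [3.6 1.7 7.1] rack -0.0852 -0.0013 [ 29.4  27.9 -25.8   0.  -36.2 -20.6]
units [-0.1785  0.0024  0.0018]
```

move_arm([
  [[0,0,0],[-0.006,0,0.001],0.05],
  [[0,0,0],[-0.006,0,0],0.05],
  [[0,0,0],[-0.006,0,0],0.05],
  [[0,0,0],[-0.006,0,0],0.05],
  [[0,0,0],[-0.006,0,0],0.05],
  [[0,0,0],[-0.006,0,0],0.05],
  [[0,0,0],[-0.006,0,0],0.05],
  [[0,0,0],[-0.006,0,0],0.05],
  [[0,0,0],[-0.006,0,0],0.05],
  [[0,0,0],[-0.006,0,0],0.05],
  [[0,0,0],[-0.006,0,0],0.05],
  [[0,0,0],[-0.006,0,0],0.05],
])

```text
time_s: 8.75
tcp_pos: [0.5197, 0.1453, 0.0138]
ee_rot: [[0.154, -0.988, -0.003], [-0.988, -0.154, -0.005], [0.005, 0.004, -1.0]]
wrist_force: [3.1, -12.8, 15.4]
gripper_width: 0.046
gripper_force: 7.9
```

```bash
python3 s.py 0.004 .0135
```

```text
8.75 [0.5197 0.1453 0.0138] yaw y -171.17 zt [-0.003 -0.005 -1.   ] w 0.0459943558078382 F [  3.1 -12.8  15.4] rack -0.0531 0.0014 [ 32.9  28.1 -25.5   0.3 -36.8 -24.3]
units [-0.1142 -0.0029  0.    ]
```

move_arm([
  [[0,0,0],[-0.006,0,0],0.05],
  [[0,0,0],[-0.006,0,0],0.05],
  [[0,0,0],[-0.006,0,0],0.05],
  [[0,0,0],[-0.006,0,0],0.05],
  [[0,0,0],[-0.006,0,0],0.05],
  [[0,0,0],[0,0,0],0.05],
])

```text
time_s: 9.35
tcp_pos: [0.5172, 0.1602, 0.0138]
ee_rot: [[0.154, -0.988, -0.004], [-0.988, -0.154, -0.006], [0.005, 0.004, -1.0]]
wrist_force: [2.0, -11.3, 16.4]
gripper_width: 0.048
gripper_force: 8.2
```

```bash
python3 s.py 0.004 .0135; python3 - <<'E'
from h import *
a=[]
for n,(u,v,w,h) in dict(top=(220,160,110,90),scene=(230,165,110,90)).items():
    im=r.capture(n)['img'][v:v+h,u:u+w]; a.append(cv2.resize(im,(400,330),interpolation=cv2.INTER_CUBIC))
cv2.imwrite('pics/a2.png',np.hstack(a)[:,:,::-1])
E
```

```text
9.35 [0.5172 0.1602 0.0138] yaw y -171.16 zt [-0.004 -0.006 -1.   ] w 0.04753926151826396 F [  2.  -11.3  16.4] rack -0.038 0.0016 [ 34.5  28.2 -25.2   0.3 -36.9 -25.8]
units [-0.0841 -0.0033  0.0001]
```

View pics/a2.png

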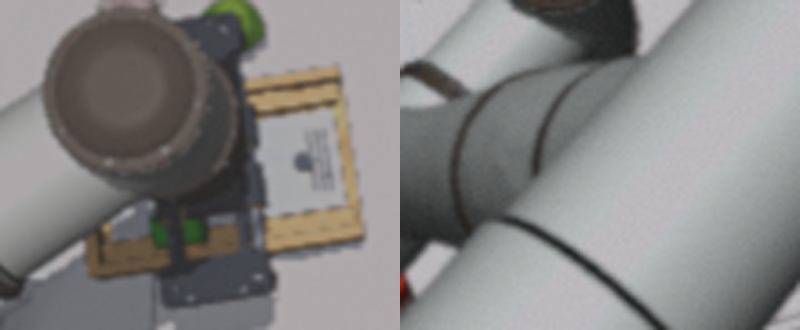

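The cap has moved with the fingers to left-half (180,232), about 22 mm along and still square. I'll keep pushing.

move_arm([
  [[0,0,0],[-0.006,0,0],0.05],
  [[0,0,0],[-0.006,0,0],0.05],
  [[0,0,0],[-0.006,0,0],0.05],
  [[0,0,0],[-0.006,0,0],0.05],
  [[0,0,0],[-0.006,0,0],0.05],
  [[0,0,0],[-0.006,0,0],0.05],
  [[0,0,0],[-0.006,0,0],0.05],
  [[0,0,0],[-0.006,0,0],0.05],
  [[0,0,0],[-0.006,0,0],0.05],
  [[0,0,0],[-0.006,0,0],0.05],
  [[0,0,0],[-0.006,0,0],0.05],
  [[0,0,0],[0,0,0],0.05],
])

```text
time_s: 10.65
tcp_pos: [0.512, 0.1922, 0.0138]
ee_rot: [[0.154, -0.988, -0.004], [-0.988, -0.154, -0.007], [0.006, 0.005, -1.0]]
wrist_force: [3.0, -12.1, 16.4]
gripper_width: 0.05
gripper_force: 8.6
```

```bash
python3 s.py 0.004 .0135
```

```text
10.65 [0.512  0.1922 0.0138] yaw y -171.17 zt [-0.004 -0.007 -1.   ] w 0.050190292015795945 F [  3.  -12.1  16.4] rack -0.0056 0.0019 [ 37.7  28.6 -24.4   0.3 -37.4 -29. ]
units [-0.0191 -0.0038  0.0004]
```

move_arm([
  [[0,0,0],[-0.005,0,0],0.05],
  [[0,0,0],[-0.005,0,0],0.05],
  [[0,0,0],[-0.004,0,0],0.05],
  [[0,0,0],[0,0,0],0.05],
  [[0,0,0],[0,0,0],0.05],
])

```text
time_s: 11.15
tcp_pos: [0.5109, 0.1989, 0.0138]
ee_rot: [[0.153, -0.988, -0.004], [-0.988, -0.153, -0.007], [0.006, 0.005, -1.0]]
wrist_force: [2.4, -12.8, 15.0]
gripper_width: 0.049
gripper_force: 8.6
```

```bash
python3 s.py 0.004 .0135
```

```text
11.15 [0.5109 0.1989 0.0138] yaw y -171.18 zt [-0.004 -0.007 -1.   ] w 0.04908145883200878 F [  2.4 -12.8  15. ] rack 0.0012 0.0019 [ 38.3  28.7 -24.2   0.3 -37.6 -29.7]
units [-0.0056 -0.0039  0.0006]
```

move_arm([
  [[0,0,0],[-0.004,0,0],0.05],
  [[0,0,0],[-0.004,0,0],0.05],
  [[0,0,0],[0,0,0],0.05],
  [[0,0,0],[0,0,0],0.05],
])

```text
time_s: 11.55
tcp_pos: [0.5105, 0.2014, 0.0138]
ee_rot: [[0.152, -0.988, -0.005], [-0.988, -0.152, -0.008], [0.008, 0.006, -1.0]]
wrist_force: [4.3, -18.6, 17.1]
gripper_width: 0.05
gripper_force: 12.3
```

```bash
python3 s.py 0.004 .0135; python3 - <<'E'
from h import *
c=r.capture('top');u,v,w,h=220,160,110,90
cv2.imwrite('pics/a3.png',cv2.resize(c['img'][v:v+h,u:u+w],(660,540),interpolation=cv2.INTER_CUBIC)[:,:,::-1])
E
```

```text
11.55 [0.5105 0.2014 0.0138] yaw y -171.24 zt [-0.005 -0.008 -1.   ] w 0.04970640189381348 F [  4.3 -18.6  17.1] rack 0.0038 0.002 [ 38.6  28.8 -24.1   0.3 -37.7 -30.1]
units [-0.0005 -0.004   0.0007]
```

View pics/a3.png

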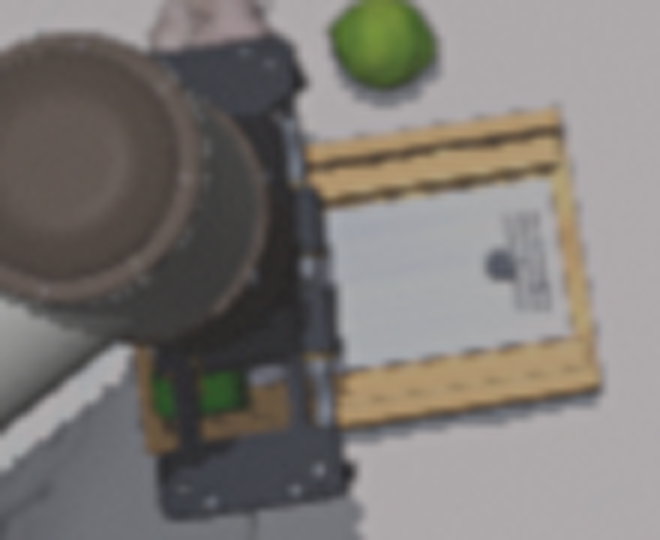

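The push force rose to 18.6 N at rack x = 3.8 mm, and the cap at (200,395) sits against the end stop. I'll ease back while still pressing, then lift straight up.

move_arm([
  [[0,0,0],[0.005,0,0],0.05],
  [[0,0,0],[0.006,0,0],0.05],
  [[0,0,0],[0.006,0,0],0.05],
  [[0,0,0],[0.006,0,0],0.05],
  [[0,0,0],[0,0,0],0.05],
  [[0,0,0],[0,0,0],0.05],
])

```text
time_s: 12.2
tcp_pos: [0.5131, 0.1974, 0.0139]
ee_rot: [[0.154, -0.988, 0.001], [-0.988, -0.154, 0.002], [-0.002, -0.001, -1.0]]
wrist_force: [-5.3, 5.4, 11.9]
gripper_width: 0.052
gripper_force: 6.3
```

```bash
python3 s.py -0.01 .0135
```

```text
12.2 [0.5131 0.1974 0.0139] yaw y -171.15 zt [ 0.001  0.002 -1.   ] w 0.05238696849778372 F [-5.3  5.4 11.9] rack -0.0006 -0.0 [ 37.9  28.6 -24.2  -0.1 -37.1 -29. ]
units [0.0188 0.0001 0.0007]
```

move_arm([
  [[0,0,0],[0.006,0,0],0.05],
  [[0,0,0],[0.004,0,0],0.05],
  [[0,0,0],[0,0,-0.008],0.05],
  [[0,0,0],[0,0,-0.008],0.05],
  [[0,0,0],[0,0,-0.008],0.05],
  [[0,0,0],[0,0,-0.02],0.05],
  [[0,0,0],[0,0,-0.06],0.05],
  [[0,0,0],[0,0,-0.08],0.05],
  [[0,0,0],[0,0,-0.08],0.05],
  [[0,0,0],[0,0,-0.08],0.05],
  [[0,0,0],[0,0,-0.06],0.05],
  [[0,0,0],[0,0,0],0.05],
])

```text
time_s: 13.4
tcp_pos: [0.5148, 0.1908, 0.2189]
ee_rot: [[0.153, -0.988, 0.005], [-0.988, -0.153, 0.003], [-0.002, -0.006, -1.0]]
wrist_force: [0.8, -0.6, -1.0]
gripper_width: 0.052
gripper_force: 0.0
```

move_arm([
  [[0,0,0],[0.08,0,0],0.05],
  [[0,0,0],[0.08,0,0],0.05],
  [[0,0,0],[0.08,0,0],0.05],
  [[0,0,0],[0.08,0,0],0.05],
  [[0,0,0],[0.08,0,0],0.05],
  [[0,0,0],[0.08,0,0],0.05],
  [[0,0,0],[0.06,0,0],0.05],
  [[0,0,0],[0,0,0],0.05],
  [[0,0,0],[0,0,0],0.05],
  [[0,0,0],[0,0,0],0.05],
])

```text
time_s: 14.4
tcp_pos: [0.5543, -0.0754, 0.2137]
ee_rot: [[0.154, -0.988, -0.003], [-0.988, -0.154, 0.0], [-0.0, 0.003, -1.0]]
wrist_force: [-0.7, -0.3, -0.3]
gripper_width: 0.049
gripper_force: 0.0
```

```bash
python3 s.py; python3 - <<'E'
from h import *
c=r.capture('top');u,v,w,h=190,155,130,100
cv2.imwrite('pics/a4.png',cv2.resize(c['img'][v:v+h,u:u+w],(780,600),interpolation=cv2.INTER_CUBIC)[:,:,::-1])
E
```

```text
14.4 [ 0.5543 -0.0754  0.2137] yaw y -171.15 zt [-0.003  0.    -1.   ] w 0.048880906058210445 F [-0.7 -0.3 -0.3] rack -0.2765 0.001 [  8.8  16.1  -9.6  -0.  -64.4   0. ]
```

View pics/a4.png

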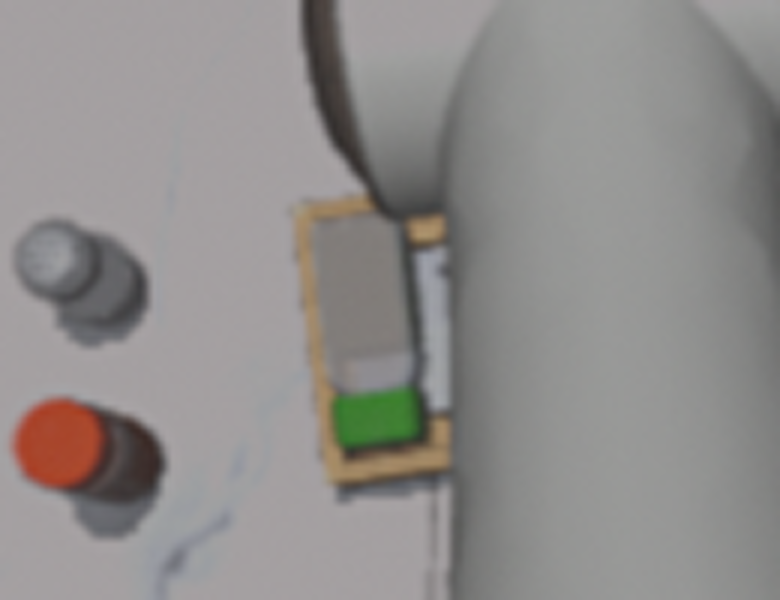

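The jar lies square against the end stop, with its top face at (365,290) and cap at (378,418). The salt and chilli are undisturbed and the robot is clear, so I'm handing in.

```bash
python3 -c "
from station import r
print(r.finish_job())"
```

```text
the job is handed in; nothing more can be done
None
```

I pressed the spring bar down, pushed the jar past the pins to the end stop, released the bar and handed the job in at about 14.5 s. The last picture shows the jar square in the bay; the bar's return and the garlic, lime and peg weren't checked in it (arm in the way or out of frame), and no verdict came back.

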